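Take the desk pile apart and put each thing in its place

TASK

Take the pile on the desk apart: stand the reel of thread inside the blue tray, stand the wooden block as a weight in the middle of the paperback's cover, and put the tin in the middle of the round grey coaster; then lay the small steel magnet flat, the way up it lies now, in the middle of the tin's lid. Keep the reel, block and tin upright throughout, leave the two toy cars where they are, and let go of everything at the end.

Things in the scene. Friction and masses are not known exactly. Their poses are not given: they have to be found in the camera images.
- tin: loose, closed round tin, green with a thin brass line under the lid, bottom of the pile at the start: 66 mm across the lid (upper 11 mm), 63 mm below it, 30 mm high, flat lid; origin at the centre of its underside, z up; about 0.14 kg
- wood_block: loose, pale wooden block 45 (x) x 40 (y) x 105 mm (z, height), standing on the tin's lid at the start; origin at the centre of its underside, z up; about 0.14 kg
- reel: loose, wooden reel of red thread, 28 mm across its two end flanges, 40 mm high, standing on the wooden block at the start; lower flange 0 to 9 mm, upper flange 32 to 40 mm above its underside, thinner (16 mm) between; origin at the centre of its underside, z up; 0.03 kg
- magnet: loose, small grey steel magnet (a plain block; it does not actually attract anything here) 30 (x) x 22 (y) x 18 mm (z, height), lying alone on the table at the start; origin at the centre of its underside, z up; 0.02 kg
- coaster: fixed, round grey felt coaster, 100 mm across, 5 mm thick; origin at the centre of its underside, z up
- tray: fixed, blue square tray, 90 x 90 mm outside, 80 x 80 mm inside, rim 15 mm above the table, inner floor 5 mm above the table; origin at the centre of its underside, z up
- book: fixed, closed light-brown paperback lying flat, 172 (x) x 112 (y) x 18 mm (z, thickness); origin at the centre of its underside, z up
- car_blue: bystander, loose blue toy car 32 (x) x 62 (y) x 29 mm; origin at the centre of its underside, z up
- car_yellow: bystander, loose yellow toy car 32 (x) x 62 (y) x 29 mm; origin at the centre of its underside, z up

How it is judged (in metres and radians):
At the end, for the whole second after the job is handed in: All at rest and released, each upright (within 7 degrees): the reel stands on the tray's inner floor; the wooden block stands on the paperback within 25 mm of its middle; the tin stands on the coaster within 15 mm of its middle; the magnet lies on the tin's lid within 15 mm of its middle (horizontal distance between reel and tray below 0.04 m and z of reel in the frame of tray between 0.001 and 0.01 m and angle between each of reel, wood_block, tin, magnet's own z axis and vertical below 0.12 rad and linear speed of each of reel, wood_block, tin, magnet below 0.02 m/s and horizontal distance between wood_block and book below 0.025 m and z of wood_block in the frame of book between 0.014 and 0.023 m and horizontal distance between tin and coaster below 0.015 m and z of tin in the frame of coaster between 0.001 and 0.01 m and horizontal distance between magnet and tin below 0.015 m and z of magnet in the frame of tin between 0.026 and 0.035 m); the robot touches nothing.
It fails at once if the reel is tipped over (more than 40 degrees) (angle between reel's own z axis and vertical above 0.7 rad).
It fails at once if the wooden block is tipped over (more than 40 degrees) (angle between wood_block's own z axis and vertical above 0.7 rad).
It fails at once if the tin is tipped over (more than 40 degrees) (angle between tin's own z axis and vertical above 0.7 rad).
It fails at once if the blue toy car is moved by more than 20 mm (distance of car_blue from where it was at the start of the episode above 0.02 m).
It fails at once if the yellow toy car is moved by more than 20 mm (distance of car_yellow from where it was at the start of the episode above 0.02 m).
It also fails if it takes over 120 s, if anything falls off the work surface, if the arm or the gripper's body presses on something with over 40 N, if the wrist force passes 120 N, or if a joint passes its speed limit or range.

ROBOT

A 6-joint arm with a two-finger parallel gripper is mounted at the origin on the work surface; the furniture and walls round the work are solid. World frame = base frame: x ahead of the robot, y to its left, z up, the work surface at z = 0. Lengths are in mm, angles in rad, forces in N, time in s.
With the tool pointing down it reaches from about 350 to 975 mm from the base axis. Payload 7.1 kg.
Tool frame: the origin (TCP) lies midway between the tips of the shut fingers; the grasp point (between the pads) lies 19 mm behind it (ctrl.grip_depth is the distance from the TCP to the grasp point, in mm); z points along the fingers, y is the line along which they close (so a half turn about z gives the same grasp; the last joint's range is limited). The gripper opens to 88 mm and grips with 3 to 60 N. Pads are 20 mm wide; open, the fingers measure 115 mm over their backs; the gripper's body (75 mm by 178 mm) begins 61 mm behind the grasp point.
Start: joints at [-1.288, 0.423, 1.63, -0, 1.089, -0.019], TCP at [185.792, -596.729, 222.675] pointing down, gripper open.
Joint ranges: [-3, 3], [-0.9, 2.11], [0.09, 2.58], [-1.31, 4.45], [0.11, 2.69], [-2.54, 2.54]. Speed limits (rad/s): [2.39, 2.39, 3.01, 3.14, 3.14, 3.14].

INTERFACE

Orientations are given as a rotation vector (axis times angle).
In Python, from workcell import ctrl, cams gives the robot as it stands.
- The arm moves only by the tool move_arm, never from a script. Its argument "steps" is a list of rows, each a list of 3 entries, a list of its own where there are three numbers: the shift along the tool's x, y, z in units of 25 mm (1.0 is 25 mm), then the turn about the tool's z in units of 5 degrees (1.0 is 5 degrees), then the closure, from 0 (fully open) to 1 (shut). A call has 1 to 20 rows; each row shifts and turns the commanded pose from where the row before left it, along the tool's axes as they then stand; what a row does not reach is not made up. A row lasts 1/12 s, in which the tool goes at most 41.7 mm and 7.16 degrees, less where a joint would pass 70% of its speed; a pose out of reach is approached as far as the arm can. A call is refused whole if a number of a shift passes 1 or a number of a turn 1, either way. A call with a gripper value outside its range is refused whole. The fingers move at their own pace and stop on an object; the grip force is fixed at half the most. Time passes only in rows, so rows that do not move let the fingers close. It gives the time, the measured TCP pose, the force, the opening and the grip force at its end, in the units of the state.
- ctrl.get_obs(): the state, without advancing time (a new reading comes with each control period).
- cams.get_image(name): name is "scene" or "side" or "wrist"; returns a dict with "image" (400x640x3 uint8, red, green, blue), "camera_matrix" (3x3 intrinsics, pixels), "k1" (the pictures are not rectified: a ray, as slopes to the right and down, at radius r is drawn at 1 + k1 r^2 times it, then the intrinsics apply), "xyz" and "rotation" of the camera in the world; the wrist camera has in their place "mount" (4x4, takes a point from camera to tool coordinates, whose origin is the TCP and whose axes are the flange's). Camera axes: x right, y down, z forward; pixel columns grow to the right and rows downward; lengths in mm; the calibration is good to about 2 mm. A picture is of the moment at which its call begins: read the wrist's pose just before it. There is no depth.
- ctrl.close_job(): hands the job in; it is judged then, once.
Trained networks look in the newest picture that a camera, given by its name, has taken for a name from the list of things; names that differ only in an ending like _2 or _b are one class to them, and where a whole thing is asked for, a point or a joint stands for the part that bears it (a point fixed in the world has none). Each returns a list of dicts, best first, with "p" (0 to 1); they miss things now and then, are a little off and sometimes report something else, mostly with a low value. They report only what shows in the picture. A call takes as long as a camera call.
- cams.boxes_of(camera, thing): "rect" ([centre column, centre row, width, height] in pixels, round what is visible of it).
- cams.cut_out(camera, thing): "pixels" (400x640 bool, what is visible of it) and "rect" ([centre column, centre row, width, height] in pixels, round what is visible of it).
The state is a dict: "t": time; "qpos": joint angles; "qvel": joint speeds; "joint_torque": joint torques, N m; "ee_pos": TCP position; "orientation": TCP orientation; "ft_force": force on the tool from outside, world axes, zero at the start; "moment": the same for the moment, N m; "width": finger opening in mm; "grasp_force": force on a finger pad.
Only numpy, scipy, OpenCV 4.12 (cv2) and the standard library are available. Lean on these libraries where they do the work, as an engineer would, in place of code of your own. Each camera call takes 0.05 s, during which the arm holds its last target. There are 200 camera calls.

## Working session

There is one attempt and no reset: what is moved stays moved. The work goes in short steps, Python scripts to look and compute and a tool call to move; the robot and the scene stay as the last step left them, time stands still between calls to the robot, and variables do not carry over. Pictures are saved under pics/ and viewed, at most 14 in all, crops included, and the job is handed in when it is done.

Besides the shell and the picture viewer there is one more tool, called after "Call:" as name(argument=value, ...), one argument or row to a line, values as JSON. move_arm: Moves the arm, as the interface text tells. Its arguments: {"type":"object","properties":{"steps":{"type":"array"}},"required":["steps"]}

```bash
mkdir -p pics; ls
cat > h.py <<'E'
import numpy as np, cv2
from workcell import ctrl, cams
from scipy.spatial.transform import Rotation as R
def cam(name):
    o=ctrl.get_obs(); d=cams.get_image(name)
    K=np.array(d["camera_matrix"]);k1=d["k1"]
    if name=="wrist":
        M=np.array(d["mount"]);Rt=R.from_rotvec(o["orientation"]).as_matrix()
        p=Rt@M[:3,3]+np.array(o["ee_pos"]);Rc=Rt@M[:3,:3]
    else: p=np.array(d["xyz"]);Rc=np.array(d["rotation"])
    return dict(img=d["image"],K=K,k1=k1,p=p,R=Rc)
def ray(c,uv):
    x=np.linalg.inv(c["K"])@[uv[0],uv[1],1];d=x[:2];s=d.copy()
    for _ in range(20): s=d/(1+c["k1"]*(s@s))
    return c["R"]@[s[0],s[1],1]
def atz(c,uv,z):
    r=ray(c,uv);return c["p"]+r*(z-c["p"][2])/r[2]
def proj(c,P):
    q=c["R"].T@(np.array(P,float)-c["p"]);s=q[:2]/q[2];s=s*(1+c["k1"]*(s@s))
    return (c["K"]@[s[0],s[1],1])[:2]
def save(c,n): cv2.imwrite("pics/"+n+".png",c["img"][:,:,::-1])
E
python3 - <<'E'
from h import *
for n in ["scene","side","wrist"]:
    c=cam(n);save(c,n+"0");print(n,c["p"].round(),c["R"].round(2).tolist(),c["K"][0,0],c["k1"])
    for t in "tin wood_block reel magnet coaster tray book car_blue car_yellow".split():
        print(t,[(np.round(b["rect"]).tolist(),round(b["p"],2)) for b in cams.boxes_of(n,t)[:2]])
print(ctrl.get_obs())
E
```

```text
pics
scene [-425. -660.  974.] [-2.02, 0.98, -0.47] 513.4396814591182 -0.07766978928266836
tin [([421.0, 317.0, 29.0, 19.0], 0.89)]
wood_block [([426.0, 297.0, 24.0, 48.0], 0.89), ([422.0, 318.0, 26.0, 22.0], 0.24)]
reel [([430.0, 276.0, 18.0, 20.0], 0.48)]
magnet []
coaster [([375.0, 277.0, 69.0, 59.0], 0.69), ([287.0, 196.0, 18.0, 13.0], 0.48)]
tray [([329.0, 248.0, 45.0, 34.0], 0.62)]
book [([375.0, 278.0, 70.0, 54.0], 0.81)]
car_blue []
car_yellow []
side [ 491. 1045.  947.] [0.06, 2.86, -1.29] 479.5552446535787 -0.028996577860044486
tin [([353.0, 152.0, 14.0, 10.0], 0.59)]
wood_block [([352.0, 135.0, 20.0, 37.0], 0.56)]
reel [([355.0, 113.0, 8.0, 12.0], 0.46)]
magnet [([357.0, 283.0, 10.0, 10.0], 0.43)]
coaster [([297.0, 303.0, 42.0, 31.0], 0.65)]
tray [([337.0, 218.0, 34.0, 28.0], 0.65), ([355.0, 113.0, 8.0, 10.0], 0.37)]
book [([342.0, 184.0, 53.0, 31.0], 0.79), ([297.0, 304.0, 40.0, 32.0], 0.53)]
car_blue [([333.0, 337.0, 27.0, 21.0], 0.9)]
car_yellow [([335.0, 263.0, 22.0, 21.0], 0.66)]
wrist [ 263. -573.  385.] [[0.3, -0.91, -0.28], [-0.95, -0.28, -0.09], [0.0, 0.29, -0.96]] 313.2098684617873 -0.033766213444770286
tin []
wood_block []
reel []
magnet []
coaster []
tray []
book []
car_blue []
car_yellow []
{'t': 1.5, 'qpos': array([-1.28799817e+00,  4.23126422e-01,  1.62991716e+00, -3.12993981e-07,
        1.08858806e+00, -1.90046554e-02]), 'qvel': array([-0.00104624,  0.00045811,  0.00027668, -0.00021329,  0.00134425,
       -0.00039846]), 'joint_torque': array([-8.73429344e-04, -5.44567323e+01, -2.74040669e+01,  6.43681828e-02,
        1.68497575e-02, -2.46706514e-05]), 'ee_pos': array([ 185.79091663, -596.720378  ,  222.65179768]), 'orientation': array([-3.10585331e+00, -4.72268017e-01,  8.48426388e-06]), 'ft_force': array([-0.26817543,  0.20109   , -0.1656197 ]), 'moment': array([ 0.02171309,  0.027669  , -0.0523198 ]), 'grasp_force': 0.0, 'width': 87.96762776217595}
```

```bash
sed -i 's/Rc=np.array(d\["rotation"\])/Rc=np.array(d["rotation"]);Rc=R.from_rotvec(Rc).as_matrix() if Rc.ndim==1 else Rc/' h.py
python3 - <<'E'
import cv2
a=cv2.imread("pics/scene0.png")[150:350,230:530];cv2.imwrite("pics/sc.png",cv2.resize(a,(780,520),interpolation=3))
a=cv2.imread("pics/side0.png")[90:360,200:460];cv2.imwrite("pics/sd.png",cv2.resize(a,(577,600),interpolation=3))
E
```

```text
(no output)
```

View pics/sc.png

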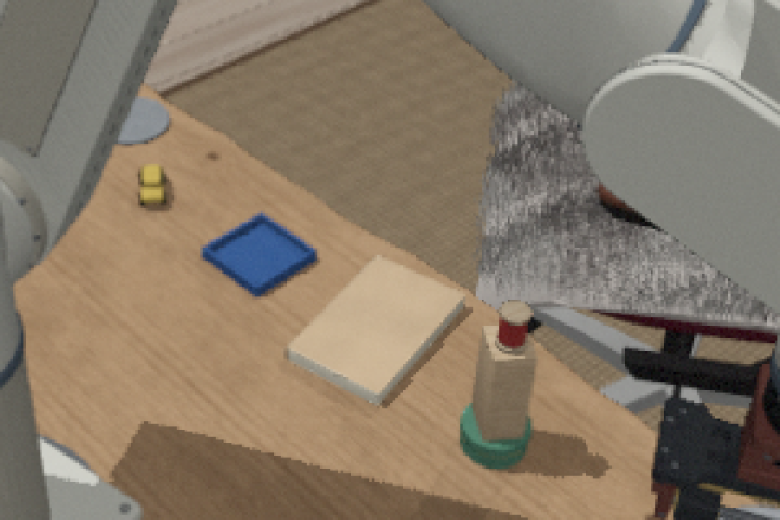

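View pics/sd.png

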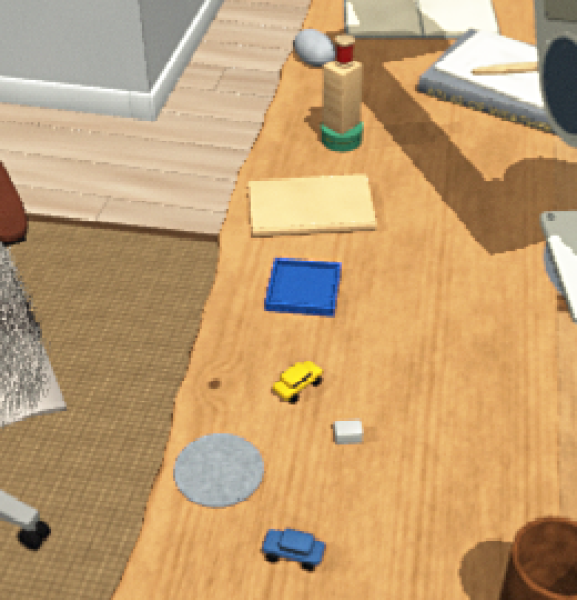

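The scene view shows the pile (tin at about (421,322), block above, reel at (428,275)), book at (375,277), tray at (329,248). The side view shows the pile, book, tray, yellow car, magnet (357,284), coaster (298,301) and blue car in a row.

Run:
```python
from h import *
Z=dict(book=18,tray=15,coaster=5,magnet=9,car_blue=15,car_yellow=15,tin=15,wood_block=82,reel=155)
for n in ["scene","side"]:
    c=cam(n)
    for t in Z:
        L=cams.cut_out(n,t)[:2]
        for b in L:
            m=b["pixels"].astype(np.uint8);
            if m.sum()<10: continue
            cs=max(cv2.findContours(m,0,1)[0],key=cv2.contourArea)[:,0,:]
            P=np.array([atz(c,p,Z[t])[:2] for p in cs],np.float32)
            r=cv2.minAreaRect(P);ctr=atz(c,b["rect"][:2],Z[t])
            print(n,t,round(b["p"],2),"rect",np.round(r[0]),np.round(r[1]),round(r[2]),"ctr",ctr[:2].round(),np.round(b["rect"]))
```

```text
scene book 0.66 rect [ 421. -148.] [186. 117.] 2 ctr [ 418. -154.] [376. 276.  72.  59.]
scene tray 0.64 rect [440.  20.] [101.  99.] 80 ctr [435.  14.] [329. 248.  46.  33.]
scene coaster 0.76 rect [564. 290.] [97. 55.] 29 ctr [577. 297.] [288. 193.  18.  12.]
scene car_yellow 0.52 rect [461. 193.] [70. 30.] 42 ctr [461. 193.] [288. 220.  11.  18.]
scene tin 0.61 rect [ 358. -314.] [59. 64.] 10 ctr [ 368. -321.] [422. 318.  28.  21.]
scene wood_block 0.56 rect [ 373. -315.] [144.  56.] 26 ctr [ 375. -318.] [425. 297.  25.  46.]
scene wood_block 0.25 rect [ 363. -181.] [178. 111.] 2 ctr [ 361. -182.] [374. 275.  70.  60.]
scene reel 0.68 rect [ 372. -316.] [66. 26.] 26 ctr [ 373. -319.] [429. 275.  17.  23.]
scene reel 0.29 rect [ 308. -344.] [132.  49.] 25 ctr [ 308. -344.] [424. 297.  25.  47.]
side book 0.88 rect [ 428. -133.] [175. 135.] 1 ctr [ 428. -129.] [340. 182.  57.  30.]
side book 0.62 rect [ 360. -408.] [203.  63.] 86 ctr [ 365. -415.] [354. 132.  18.  34.]
side coaster 0.67 rect [554. 314.] [100.  94.] 67 ctr [556. 315.] [297. 301.  44.  34.]
side coaster 0.57 rect [475. 420.] [41. 62.] 72 ctr [473. 421.] [333. 337.  28.  23.]
side magnet 0.37 rect [ 347. -565.] [97. 23.] 86 ctr [ 352. -567.] [354. 112.   6.  13.]
side car_blue 0.89 rect [476. 427.] [44. 62.] 72 ctr [475. 428.] [332. 337.  30.  17.]
side car_yellow 0.54 rect [461. 196.] [67. 46.] 41 ctr [457. 201.] [336. 262.  22.  22.]
side tin 0.73 rect [ 372. -294.] [71. 62.] 87 ctr [ 378. -283.] [352. 154.  18.  12.]
side wood_block 0.98 rect [ 370. -308.] [189.  58.] 86 ctr [ 371. -296.] [355. 135.  20.  33.]
side reel 0.47 rect [ 370. -315.] [95. 26.] 85 ctr [ 372. -303.] [355. 114.  10.  18.]
```

Call:
move_arm(
  steps=[
    [[0,0,-1],0,0],
    [[0,0,-1],0,0],
    [[1,-1,-1],0,0],
    [[1,-1,0],0,0],
    [[1,-1,0],0,0],
    [[1,-1,0],0,0],
    [[1,-1,0],0,0],
    [[1,-1,0],0,0],
    [[1,-1,0],0,0],
    [[1,-1,0],0,0],
    [[0.5,-0.5,0],0,0],
    [[0,0,0],0,0],
    [[0,0,0],0,0],
    [[0,0,0],0,0],
  ],
)

```text
t: 3.67
ee_pos: [324.9, -332.6, 296.9]
orientation: [3.105, 0.472, 0.0]
ft_force: [0.3, -0.2, 0.4]
width: 88.1
grasp_force: 0.0
```

Run:
```python
from h import *
c=cam("wrist");save(c,"w1");o=ctrl.get_obs();print(o["t"],o["ee_pos"],o["orientation"],o["qpos"].round(2))
Z=dict(reel=175,wood_block=135,tin=30,book=18)
for t in Z:
    for b in cams.cut_out("wrist",t)[:1]:
        m=b["pixels"].astype(np.uint8)
        cs=max(cv2.findContours(m,0,1)[0],key=cv2.contourArea)[:,0,:]
        P=np.array([atz(c,p,Z[t])[:2] for p in cs],np.float32);r=cv2.minAreaRect(P)
        print(t,round(b["p"],2),np.round(r[0]),np.round(r[1]),round(r[2]),np.round(b["rect"]))
```

```text
3.7167 [ 324.68408947 -332.78640763  296.83983544] [3.10553985e+00 4.71202379e-01 1.30574170e-05] [-0.82  0.09  1.89 -0.    1.15  0.45]
reel 0.77 [ 371. -315.] [29. 27.] 17 [315. 135.  28.  33.]
wood_block 0.97 [ 373. -312.] [45. 41.] 43 [316. 131.  54.  56.]
tin 0.85 [ 388. -314.] [64. 31.] 86 [317. 115.  46.  30.]
book 0.57 [ 416. -146.] [152. 115.] 2 [208.  59. 105. 116.]
```

View pics/w1.png

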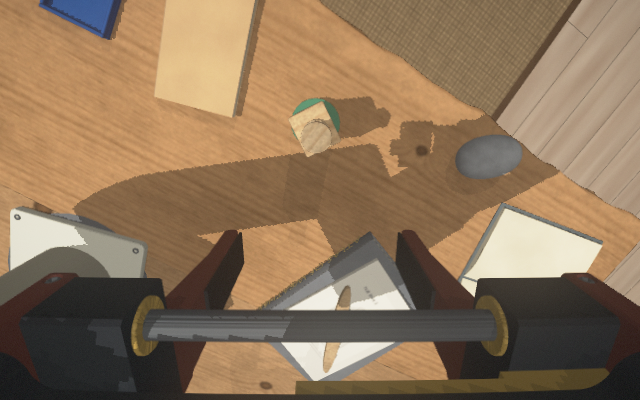

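The wrist view shows the block top at about (316,130), turned about 45° to the tool, with the reel on it at (317,135). The tray is upper left and the book is at (208,59).

Call:
move_arm(
  steps=[
    [[1,-0.07,0],0,0],
    [[1,-0.07,0],0,0],
    [[0,0,1],0,0],
    [[0,0,1],0,0],
    [[0,0,1],0,0],
  ],
)

```text
t: 4.33
ee_pos: [372.0, -314.2, 221.1]
orientation: [3.105, 0.472, 0.001]
ft_force: [-1.2, -0.2, -0.0]
width: 87.9
grasp_force: 0.0
```

```bash
cat >> h.py <<'E'
def togo(T):
    o=ctrl.get_obs();d=(np.array(T)-o["ee_pos"])
    M=R.from_rotvec(o["orientation"]).as_matrix()
    print("pos",o["ee_pos"].round(1),"yaw x",np.degrees(np.arctan2(M[1,0],M[0,0])).round(1),"units",(M.T@d/25).round(3),"q",o["qpos"].round(2),"w",o["width"].round(1),"t",round(o["t"],1))
def corners(c,t,n,Z):
    L=cams.cut_out(n,t)
    for b in L[:2]:
        m=b["pixels"].astype(np.uint8)
        cs=max(cv2.findContours(m,0,1)[0],key=cv2.contourArea)[:,0,:]
        P=np.array([atz(c,p,Z)[:2] for p in cs],np.float32);r=cv2.minAreaRect(P)
        print(t,round(b["p"],2),np.round(r[0],1),np.round(r[1],1),round(r[2],1),np.round(b["rect"]))
E
python3 - <<'E'
from h import *
c=cam("wrist");togo([371.5,-314.5,150])
cv2.imwrite("pics/w2.png",cv2.resize(c["img"][50:250,200:440],(720,600),interpolation=3)[:,:,::-1])
corners(c,"reel","wrist",175);corners(c,"wood_block","wrist",135)
E
```

```text
Traceback (most recent call last):
  File "h.py", line 25, in togo
    print("pos",o["ee_pos"].round(1),"yaw x",np.degrees(np.arctan2(M[1,0],M[0,0])).round(1),"units",(M.T@d/25).round(3),"q",o["qpos"].round(2),"w",o["width"].round(1),"t",round(o["t"],1))
                                                                                                                                                   ^^^^^^^^^^^^^^^^
AttributeError: 'float' object has no attribute 'round'
```

```bash
sed -i 's/o\["width"\].round(1)/round(o["width"],1)/' h.py
python3 - <<'E'
from h import *
c=cam("wrist");togo([371.5,-314.5,150])
cv2.imwrite("pics/w2.png",cv2.resize(c["img"][50:250,200:440],(720,600),interpolation=3)[:,:,::-1])
corners(c,"reel","wrist",175);corners(c,"wood_block","wrist",135)
E
```

```text
pos [ 369.5 -312.3  218.4] yaw x 17.3 units [0.061 0.125 2.735] q [-0.73  0.22  1.93 -0.    0.99  0.54] w 88.3 t 4.4
reel 0.98 [ 374.9 -314.5] [38.4 26.5] 16.5 [325. 213.  38.  48.]
wood_block 0.55 [ 379.  -309.2] [60.1 44.7] 43.4 [321. 181.  70.  71.]
```

View pics/w2.png

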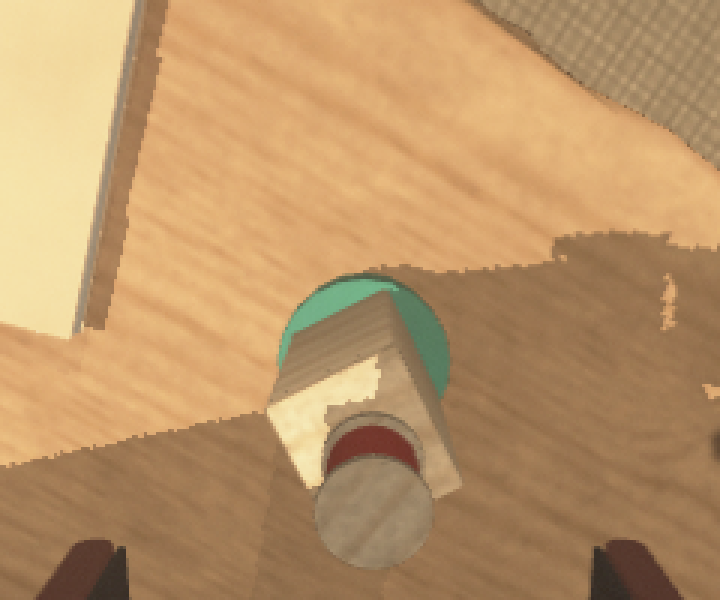

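The crop shows the reel's top circle centred at full-image (324.7,220.7). Block-top corners are at (289,186.7), (331,165.7) and (353.7,211.7), and the tin's lid shows behind.

Run:
```python
from h import *
c=cam("wrist");togo([371.5,-314.5,150])
print(atz(c,(324.7,220.7),175))
L,T,B=[atz(c,(200+x/3,50+y/3),135) for x,y in [(267,410),(393,347),(461,485)]]
print(L,T,B,(L+B)/2,np.linalg.norm(L-T),np.linalg.norm(T-B),np.degrees(np.arctan2(*(T-L)[1::-1])),np.degrees(np.arctan2(*(B-T)[1::-1])))
```

```text
pos [ 372.  -314.5  222.8] yaw x 17.3 units [-0.021 -0.007  2.911] q [-0.73  0.22  1.93  0.    0.99  0.54] w 87.8 t 4.6
[ 369.87989384 -318.51511495  175.        ]
[ 374.85571743 -286.72349841  135.        ] [ 401.88382535 -314.40686708  135.        ] [ 369.93844081 -344.83575958  135.        ] [ 372.39707912 -315.77962899  135.        ] 38.689630636076586 44.11830789947094 -45.686179269315105 -136.3927452742558
```

Call:
move_arm(
  steps=[
    [[-0.07,0.08,1],0,0],
    [[0,0,1],0,0],
    [[0,0,0.9],0,0],
    [[0,0,0],0,0],
    [[0,0,0],0,0],
    [[0,0,0],0,1],
    [[0,0,0],0,1],
    [[0,0,0],0,1],
    [[0,0,0],0,1],
    [[0,0,0],0,1],
    [[0,0,0],0,1],
    [[0,0,0],0,1],
    [[0,0,0],0,1],
  ],
)

```text
t: 5.67
ee_pos: [370.5, -316.1, 149.3]
orientation: [3.106, 0.472, 0.0]
ft_force: [0.4, -0.4, 0.4]
width: 38.2
grasp_force: 0.0
```

Call:
move_arm(
  steps=[
    [[0,0,0],0,1],
    [[0,0,0],0,1],
    [[0,0,0],0,1],
    [[0,0,0],0,1],
    [[0,0,0],0,1],
    [[0,0,0],0,1],
  ],
)

```text
t: 6.17
ee_pos: [370.5, -316.1, 149.2]
orientation: [-3.106, -0.472, 0.0]
ft_force: [0.3, -0.0, -0.5]
width: 25.1
grasp_force: 30.0
```

Call:
move_arm(
  steps=[
    [[0,0,-0.4],0,1],
    [[0,0,-0.8],0,1],
    [[0,0,-0.8],0,1],
    [[0,0,-0.5],0,1],
    [[0.2,-0.5,0],0,1],
    [[0.5,-1,0],0,1],
    [[0.5,-1,0],0,1],
    [[0.5,-1,0],0,1],
    [[0.5,-1,0],0,1],
    [[0.5,-1,0],0,1],
    [[0.5,-1,0],0,1],
    [[0.5,-1,0],0,1],
    [[0.5,-1,0],0,1],
    [[0.5,-1,0],0,1],
    [[0.5,-1,0],0,1],
    [[0.5,-1,0],0,1],
    [[0.2,-0.5,0],0,1],
    [[0,0,0],0,1],
    [[0,0,0],0,1],
    [[0,0,0],0,1],
  ],
)

```text
t: 7.83
ee_pos: [421.5, 14.1, 211.5]
orientation: [3.106, 0.473, -0.001]
ft_force: [0.3, -0.8, -0.3]
width: 25.2
grasp_force: 30.0
```

Run:
```python
from h import *
c=cam("wrist");save(c,"w3");togo([438,17,100])
for t,z in dict(tray=15,book=18,coaster=5,magnet=18,car_yellow=15,car_blue=15).items(): corners(c,t,"wrist",z)
```

```text
pos [421.7  13.7 211.5] yaw x 17.3 units [0.665 0.068 4.461] q [ 0.    0.14  2.07 -0.    0.94  1.27] w 25.3 t 7.9
tray 0.81 [445.5  24.3] [91.3 91.1] 80.3 [317. 144. 100. 102.]
tray 0.36 [312.1 -20.2] [111.5  66.2] 17.3 [320. 258.  51.  76.]
book 0.71 [ 427.2 -139.8] [173.7 117.9] 2.1 [449. 200. 140. 151.]
coaster 0.72 [514.7 300.1] [20.6 81.7] 15.5 [91. 12. 76. 21.]
magnet 0.79 [408.5 265.8] [32.5 30.6] 2.1 [103. 118.  28.  26.]
car_yellow 0.6 [461.6 192.5] [62.  37.8] 41.6 [175.  90.  50.  61.]
```

View pics/w3.png

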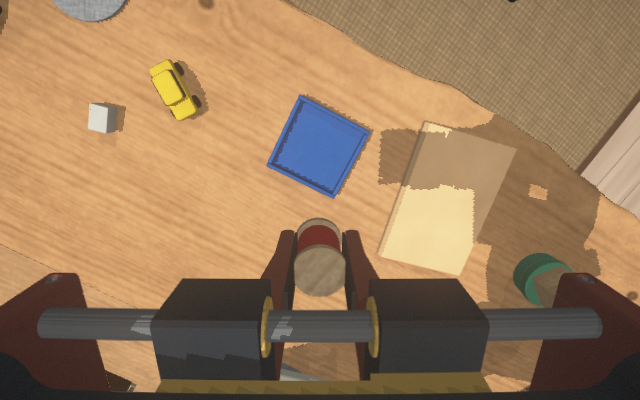

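The reel is held upright between the fingers, the tray is at (317,144), the magnet at (103,118), and the block still stands on the tin at lower right.

Call:
move_arm(
  steps=[
    [[0.96,-0.08,0],0,1],
    [[0,0,0.5],0,1],
    [[0,0,1],0,1],
    [[0,0,1],0,1],
    [[0,0,1],0,1],
    [[0,0,1],0,1],
    [[0,0,1],0,1],
    [[0,0,1],0,1],
    [[0,0,0.6],0,1],
    [[0,0,0.4],0,1],
    [[0,0,0.1],0,1],
    [[0,0,0.06],0,1],
    [[0,0,0],0,1],
    [[0,0,0],0,1],
  ],
)

```text
t: 9.35
ee_pos: [445.3, 23.2, 21.1]
orientation: [3.106, 0.472, 0.003]
ft_force: [0.4, -0.5, -0.1]
width: 25.0
grasp_force: 30.0
```

Call:
move_arm(
  steps=[
    [[0,0,0.04],0,1],
    [[0,0,0.03],0,1],
    [[0,0,0],0,1],
    [[0,0,0],0,0.6],
    [[0,0,0],0,0.6],
    [[0,0,0],0,0.6],
    [[0,0,0],0,0.4],
    [[0,0,0],0,0.4],
    [[0,0,0],0,0.4],
    [[0,0,0],0,0.4],
  ],
)

```text
t: 10.18
ee_pos: [444.5, 23.2, 18.4]
orientation: [-3.106, -0.472, 0.0]
ft_force: [0.0, 0.2, -1.0]
width: 52.4
grasp_force: 0.0
```

Call:
move_arm(
  steps=[
    [[0,0,-0.5],0,0.4],
    [[0,0,-1],0,0],
    [[0,0,-1],0,0],
    [[0,0,-1],-1,0],
    [[0,0,-1],-1,0],
    [[0,0,-1],-1,0],
    [[0,0,-1],-1,0],
    [[0,0,-1],-1,0],
    [[0,0,-0.5],-0.4,0],
    [[0,0,0],0,0],
  ],
)

```text
t: 11.02
ee_pos: [446.3, 23.3, 221.2]
orientation: [2.907, 1.185, 0.008]
ft_force: [-0.0, -0.3, -0.0]
width: 87.8
grasp_force: 0.0
```

Call:
move_arm(
  steps=[
    [[-0.96,0.64,0],0,0],
    [[-0.96,0.64,0],0,0],
    [[-0.96,0.64,0],0,0],
    [[-0.96,0.64,0],0,0],
    [[-0.96,0.64,0],0,0],
    [[-0.96,0.64,0],0,0],
    [[-0.96,0.64,0],0,0],
    [[-0.96,0.64,0],0,0],
    [[-0.96,0.64,0],0,0],
    [[-0.96,0.64,0],0,0],
    [[-0.96,0.64,0],0,0],
    [[-0.96,0.64,0],0,0],
    [[0,0,0],0,0],
    [[0,0,0],0,0],
    [[0,0,0],0,0],
  ],
)

```text
t: 12.27
ee_pos: [371.8, -314.4, 217.3]
orientation: [-2.909, -1.181, 0.001]
ft_force: [-0.3, 0.5, -0.6]
width: 87.8
grasp_force: 0.0
```

Run:
```python
from h import *
c=cam("wrist");togo([372.4,-315.8,85])
cv2.imwrite("pics/w4.png",cv2.resize(c["img"][50:250,200:440],(720,600),interpolation=3)[:,:,::-1])
corners(c,"wood_block","wrist",135);corners(c,"tin","wrist",30)
```

```text
pos [ 372.  -314.1  217.6] yaw x 44.3 units [-0.037  0.068  5.305] q [-0.73  0.23  1.93  0.    0.98  0.07] w 87.6 t 12.3
wood_block 0.85 [ 378.6 -306.8] [60.5 39.4] 43.2 [320. 187.  54.  70.]
tin 0.8 [ 379.5 -303.4] [44.2 64. ] 45.4 [317. 162.  60.  39.]
```

View pics/w4.png

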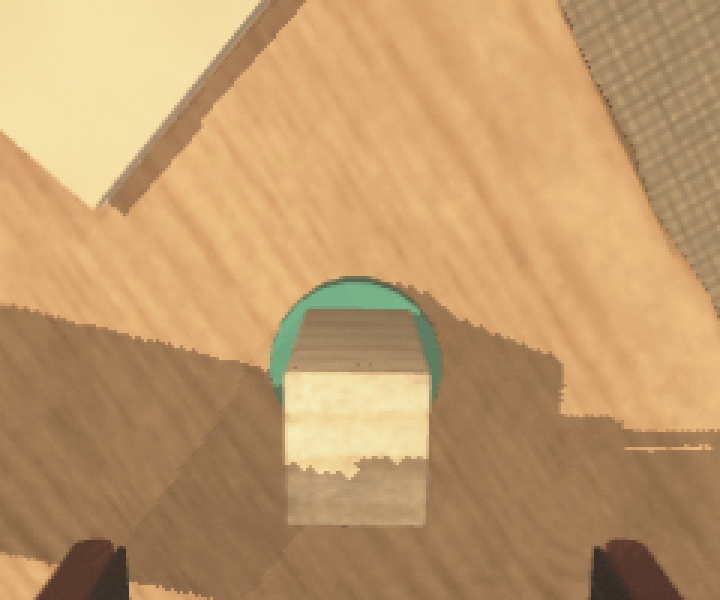

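The block is square with the fingers: its top spans crop (285,373) to (431,524), midway between the fingertips at crop x of about 360.

Call:
move_arm(
  steps=[
    [[-0.04,0,1],0,0],
    [[0,0,1],0,0],
    [[0,0,1],0,0],
    [[0,0,1],0,0],
    [[0,0,1],0,0],
    [[0,0,0.2],0,0],
    [[0,0,0],0,0],
    [[0,0,0],0,1],
    [[0,0,0],0,1],
    [[0,0,0],0,1],
    [[0,0,0],0,1],
    [[0,0,0],0,1],
    [[0,0,0],0,1],
    [[0,0,0],0,1],
    [[0,0,0],0,1],
    [[0,0,0],0,1],
    [[0,0,0],0,1],
    [[0,0,0],0,1],
    [[0,0,0],0,1],
  ],
)

```text
t: 14.0
ee_pos: [371.7, -316.0, 88.6]
orientation: [-2.91, -1.184, 0.0]
ft_force: [-1.7, 1.1, 4.6]
width: 40.0
grasp_force: 30.0
```

Call:
move_arm(
  steps=[
    [[0,0,-0.3],0,1],
    [[0,0,-0.7],0,1],
    [[0,0,-0.7],0,1],
    [[0,0,-0.3],0,1],
    [[0.3,-0.2,0],0,1],
    [[0.7,-0.4,0],0,1],
    [[0.9,-0.5,0],0,1],
    [[0.9,-0.5,0],0,1],
    [[0.9,-0.5,0],0,1],
    [[0.9,-0.5,0],0,1],
    [[0.9,-0.45,0],0,1],
    [[0.7,-0.3,0],0,1],
    [[0.3,-0.15,0],0,1],
    [[0,0,0],0,1],
    [[0,0,0],0,1],
  ],
)

```text
t: 15.25
ee_pos: [426.6, -139.7, 138.1]
orientation: [-2.909, -1.186, 0.001]
ft_force: [0.5, -0.3, -1.4]
width: 39.9
grasp_force: 30.0
```

Run:
```python
from h import *
togo([426,-140,79])
c=cam("side");corners(c,"book","side",18);corners(c,"tin","side",30);corners(c,"reel","side",25);corners(c,"magnet","side",9)
save(c,"s2");c=cam("wrist");save(c,"w5")
```

```text
pos [ 426.6 -139.7  138.1] yaw x 44.4 units [-0.025 -0.005  2.362] q [-0.34  0.3   2.07 -0.    0.77  0.45] w 39.9 t 15.2
tin 0.56 [ 363.1 -286.3] [90.8 42.3] 79.5 [355. 149.  11.  16.]
tin 0.17 [445.2  29.8] [63.9 23.1] 87.1 [336. 214.   9.  14.]
reel 0.54 [445.   24.3] [64.3 23.1] 86.9 [337. 214.   7.  14.]
reel 0.45 [ 421.3 -293.6] [224.   63.6] 87.9 [336. 151.  20.  43.]
```

View pics/w5.png

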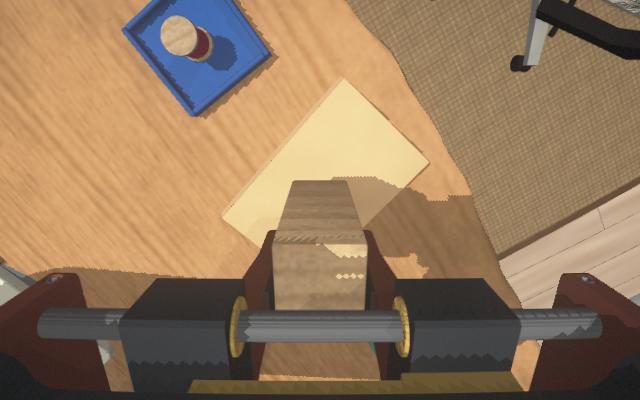

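The reel stands in the tray at (187,38) and the block is held upright. Book corners are at (222,214), (343,79) and (429,162).

Run:
```python
from h import *
c=cam("wrist");L,T,B=[atz(c,p,18) for p in [(222,214),(343,79),(429,162)]]
print((L+B)/2,np.linalg.norm(L-T),np.linalg.norm(T-B));togo(np.r_[((L+B)/2)[:2],79])
```

```text
[ 429.04785445 -142.62331227   18.        ] 167.20711070143926 107.68817325761754
pos [ 426.7 -140.5  138.5] yaw x 44.2 units [0.007 0.125 2.379] q [-0.34  0.3   2.07 -0.    0.77  0.45] w 40.4 t 15.6
```

Call:
move_arm(
  steps=[
    [[0,0.08,0.5],0,1],
    [[0,0,0.7],0,1],
    [[0,0,0.7],0,1],
    [[0,0,0.35],0,1],
    [[0,0,0.1],0,1],
    [[0,0,0.06],0,1],
    [[0,0,0.04],0,1],
    [[0,0,0],0,1],
    [[0,0,0],0,1],
    [[0,0,0],0,1],
  ],
)

```text
t: 16.43
ee_pos: [428.8, -141.5, 77.8]
orientation: [2.909, 1.184, 0.001]
ft_force: [-0.1, -0.1, -0.8]
width: 40.0
grasp_force: 30.0
```

Call:
move_arm(
  steps=[
    [[0,0,0.04],0,1],
    [[0,0,0],0,1],
    [[0,0,0],0,1],
  ],
)

```text
t: 16.68
ee_pos: [428.4, -141.3, 76.3]
orientation: [2.91, 1.184, 0.0]
ft_force: [0.3, 0.3, -1.2]
width: 39.7
grasp_force: 30.0
```

Call:
move_arm(
  steps=[
    [[0,0,0.03],0,1],
    [[0,0,0],0,1],
    [[0,0,0],0,1],
  ],
)

```text
t: 16.93
ee_pos: [428.5, -141.3, 76.3]
orientation: [2.91, 1.184, 0.0]
ft_force: [-1.9, 1.3, 10.7]
width: 40.2
grasp_force: 30.0
```

Call:
move_arm(
  steps=[
    [[0,0,0],0,0],
    [[0,0,0],0,0],
    [[0,0,0],0,0],
    [[0,0,0],0,0],
    [[0,0,0],0,0],
    [[0,0,0],0,0],
    [[0,0,-1],0,0],
    [[0,0,-1],0,0],
    [[0,0,-1],0,0],
    [[0,0,-1],0,0],
    [[-0.9,0.5,0],0,0],
    [[-0.9,0.5,0],0,0],
    [[-0.9,0.5,0],0,0],
    [[-0.9,0.5,0],0,0],
    [[-0.9,0.5,0],0,0],
    [[-0.9,0.5,0],0,0],
    [[-0.9,0.42,0],0,0],
    [[-0.2,0,0],0,0],
    [[0,0,0],0,0],
    [[0,0,0],0,0],
  ],
)

```text
t: 18.6
ee_pos: [371.4, -315.4, 175.2]
orientation: [-2.909, -1.182, 0.0]
ft_force: [-0.2, 0.6, -0.8]
width: 87.4
grasp_force: 0.0
```

Run:
```python
from h import *
c=cam("wrist");save(c,"w6");togo([372,-316,5])
corners(c,"tin","wrist",30);corners(c,"wood_block","wrist",123)
```

```text
pos [ 371.7 -315.   175.3] yaw x 44.3 units [-0.019  0.043  6.812] q [-0.73  0.29  1.97  0.    0.89  0.07] w 87.8 t 18.6
tin 0.81 [ 371.8 -312.1] [66.4 65.2] 87.1 [317. 181.  68.  66.]
wood_block 0.67 [ 415.2 -172.6] [16.9 55.2] 43.3 [203.  16.  95.  33.]
```

View pics/w6.png

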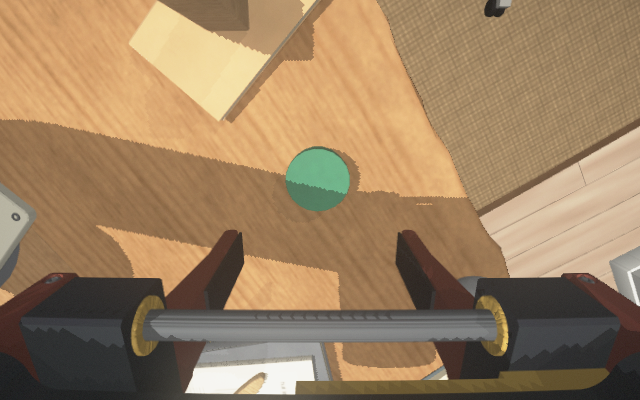

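The tin stands alone with its lid at (317,180), between the fingers, and the block stands on the book at top.

Call:
move_arm(
  steps=[
    [[0.04,-0.08,1],0,0],
    [[0,0,1],0,0],
    [[0,0,1],0,0],
    [[0,0,1],0,0],
    [[0,0,1],0,0],
    [[0,0,1],0,0],
    [[0,0,0.6],0,0],
    [[0,0,0.2],0,0],
    [[0,0,0],0,0],
    [[0,0,0],0,1],
    [[0,0,0],0,1],
    [[0,0,0],0,1],
    [[0,0,0],0,1],
    [[0,0,0],0,1],
    [[0,0,0],0,1],
    [[0,0,0],0,1],
    [[0,0,0],0,1],
  ],
)

```text
t: 20.17
ee_pos: [371.5, -314.2, 6.5]
orientation: [2.909, 1.184, 0.001]
ft_force: [-0.1, 2.0, 7.9]
width: 64.8
grasp_force: 30.0
```

Call:
move_arm(
  steps=[
    [[0,0,-0.2],0,1],
    [[0,0,-0.5],0,1],
    [[0,0,-0.8],0,1],
    [[0,0,-1],0,1],
    [[0,0,-1],0,1],
    [[0,0,-1],0,1],
    [[0,0,-1],0,1],
    [[0,0,-0.8],0,1],
    [[0,0,-0.5],0,1],
    [[0,0,-0.2],0,1],
    [[0,0,0],0,1],
    [[0.3,-0.17,0],0,1],
    [[0.6,-0.34,0],0,1],
    [[0.8,-0.45,0],0,1],
    [[0.8,-0.45,0],0,1],
    [[0.8,-0.45,0],0,1],
    [[0.8,-0.45,0],0,1],
    [[0.8,-0.45,0],0,1],
    [[0.8,-0.45,0],0,1],
    [[0.8,-0.45,0],0,1],
  ],
)

```text
t: 21.83
ee_pos: [422.6, -133.0, 179.1]
orientation: [-2.908, -1.183, 0.003]
ft_force: [-0.0, -1.1, -1.0]
width: 64.8
grasp_force: 30.0
```

Call:
move_arm(
  steps=[
    [[0.8,-0.45,0],0,1],
    [[0.8,-0.45,0],0,1],
    [[0.8,-0.45,0],0,1],
    [[0.8,-0.45,0],0,1],
    [[0.8,-0.45,0],0,1],
    [[0.8,-0.45,0],0,1],
    [[0.8,-0.45,0],0,1],
    [[0.8,-0.45,0],0,1],
    [[0.8,-0.45,0],0,1],
    [[0.8,-0.45,0],0,1],
    [[0.8,-0.45,0],0,1],
    [[0.8,-0.45,0],0,1],
    [[0.8,-0.45,0],0,1],
    [[0.8,-0.45,0],0,1],
    [[0.6,-0.34,0],0,1],
    [[0.3,-0.17,0],0,1],
    [[0,0,0],0,1],
    [[0,0,0],0,1],
    [[0,0,0],0,1],
  ],
)

```text
t: 23.42
ee_pos: [520.2, 197.4, 179.8]
orientation: [2.91, 1.184, -0.003]
ft_force: [-0.5, -1.0, -1.3]
width: 64.8
grasp_force: 30.0
```

Run:
```python
from h import *
c=cam("wrist");save(c,"w7");togo([555,315,155])
corners(c,"coaster","wrist",5);corners(c,"magnet","wrist",18);corners(c,"car_blue","wrist",15);corners(c,"tin","wrist",175)
```

```text
pos [520.4 197.2 180. ] yaw x 44.2 units [ 4.279 -2.409  0.998] q [ 0.34  0.38  1.82 -0.    0.95  1.14] w 64.9 t 23.5
coaster 0.89 [552.6 312.1] [97.5 98.2] 19.2 [265.  76. 100. 103.]
magnet 0.56 [410.6 271. ] [38.2 23.1] 1.9 [202. 204.  32.  32.]
car_blue 0.58 [473.9 421.3] [37.4 64.9] 70.9 [121.  53.  70.  53.]
tin 0.72 [514.9 191.5] [79.1 77.9] 40.7 [319. 252. 129. 117.]
tin 0.31 [565.4 282.5] [48.3 48.9] 43.9 [262.  78. 101. 104.]
```

View pics/w7.png

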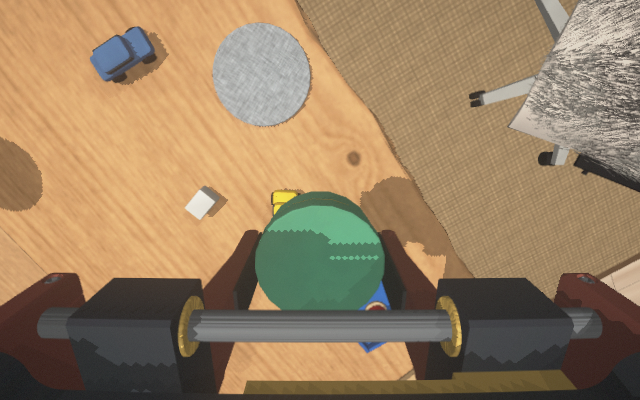

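The tin is held level, with the coaster at (262,75), the blue car at (121,53) and the magnet at (202,204).

Call:
move_arm(
  steps=[
    [[0.4,-0.23,0],0,1],
    [[0.8,-0.46,0],0,1],
    [[0.9,-0.51,0],0,1],
    [[0.9,-0.51,0],0,1],
    [[0.8,-0.46,0],0,1],
    [[0.38,-0.22,0],0,1],
    [[0,0,0.3],0,1],
    [[0,0,0.8],0,1],
    [[0,0,1],0,1],
    [[0,0,1],0,1],
    [[0,0,1],0,1],
    [[0,0,1],0,1],
    [[0,0,0.8],0,1],
    [[0,0,0.4],0,1],
    [[0,0,0.2],0,1],
    [[0,0,0.12],0,1],
    [[0,0,0.06],0,1],
    [[0,0,0],0,1],
    [[0,0,0],0,1],
  ],
)

```text
t: 25.25
ee_pos: [554.8, 314.3, 14.6]
orientation: [-2.91, -1.184, -0.003]
ft_force: [-0.9, 0.3, -0.5]
width: 65.0
grasp_force: 30.0
```

Call:
move_arm(
  steps=[
    [[0,0,0.08],0,1],
    [[0,0,0.03],0,1],
    [[0,0,0],0,1],
    [[0,0,0],0,1],
  ],
)

```text
t: 25.58
ee_pos: [554.6, 314.3, 11.5]
orientation: [-2.91, -1.184, -0.002]
ft_force: [-1.2, -0.4, 5.1]
width: 64.8
grasp_force: 30.0
```

Call:
move_arm(
  steps=[
    [[0,0,0],0,0],
    [[0,0,0],0,0],
    [[0,0,0],0,0],
    [[0,0,0],0,0],
    [[0,0,0],0,0],
    [[0,0,-0.3],0,0],
    [[0,0,-0.7],0,0],
    [[0,0,-1],0,0],
    [[0,0,-1],0,0],
    [[0,0,-1],0,0],
    [[0,0,-1],0,0],
    [[-0.9,-0.47,0],0,0],
    [[-0.9,-0.47,0],0,0],
    [[-0.9,-0.47,0],0,0],
    [[-0.9,-0.47,0],0,0],
    [[-0.9,-0.46,0],0,0],
    [[-0.9,-0.46,0],0,0],
    [[0,0,0],0,0],
    [[0,0,0],0,0],
  ],
)

```text
t: 27.17
ee_pos: [408.0, 269.7, 136.4]
orientation: [-2.909, -1.185, -0.001]
ft_force: [0.2, -0.2, 0.1]
width: 87.6
grasp_force: 0.0
```

Run:
```python
from h import *
c=cam("wrist");togo([408,268,18])
corners(c,"tin","wrist",35);corners(c,"coaster","wrist",5);corners(c,"magnet","wrist",18)
u,v=map(int,cams.boxes_of("wrist","magnet")[0]["rect"][:2]);print(u,v)
cv2.imwrite("pics/w8.png",cv2.resize(c["img"][v-40:v+40,u-50:u+50],(750,600),interpolation=3)[:,:,::-1])
```

```text
pos [409.3 270.2 136.5] yaw x 44.3 units [-0.108  0.026  4.74 ] q [ 0.56  0.36  1.99 -0.    0.8   1.36] w 88.0 t 27.2
tin 0.71 [547.7 309.7] [49.6 67.2] 45.0 [408.  37.  88.  68.]
coaster 0.67 [542.7 304. ] [76.3 98.9] 39.9 [403.  50. 122.  97.]
magnet 0.6 [407.9 272.3] [32.  23.8] 2.6 [317. 189.  35.  36.]
318 190
```

View pics/w8.png

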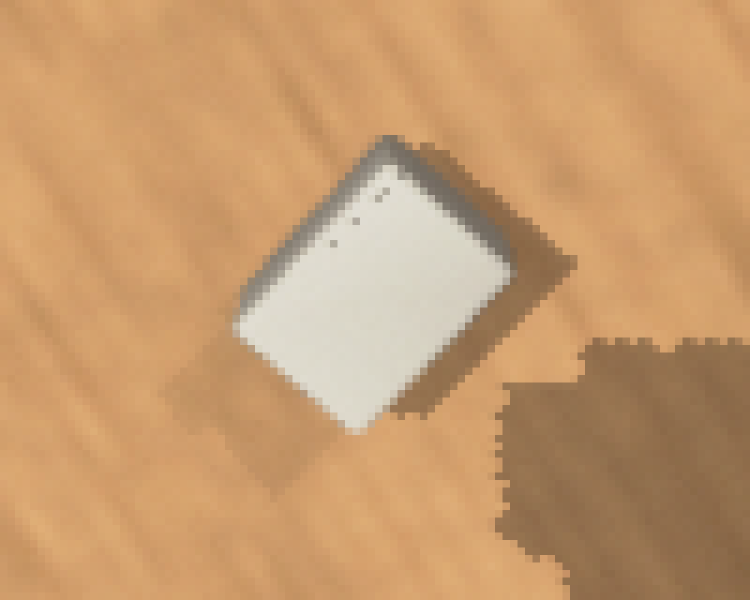

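The magnet's top face has crop corners (235,325), (390,165), (512,270) and (357,432), turned about 45° to the tool.

Run:
```python
from h import *
c=cam("wrist")
P=[atz(c,(268+x/7.5,150+y/7.5),18) for x,y in [(235,325),(390,165),(512,270),(357,432)]]
m=np.mean(P,0);print(m)
for i in range(4):
    d=P[(i+1)%4]-P[i];print(np.linalg.norm(d).round(1),np.degrees(np.arctan2(d[1],d[0])).round(1))
togo([m[0],m[1],10])
```

```text
[408.51173529 271.42049583  18.        ]
28.0 0.8
20.1 -87.1
28.6 -178.0
20.7 91.3
pos [409.6 270.1 135.8] yaw x 44.3 units [ 4.000e-03 -6.800e-02  5.031e+00] q [ 0.56  0.36  1.99 -0.    0.8   1.36] w 87.7 t 27.5
```

Call:
move_arm(
  steps=[
    [[0,-0.068,0],1,0],
    [[0,0,0],1,0],
    [[0,0,0],1,0],
    [[0,0,0],1,0],
    [[0,0,0],1,0],
    [[0,0,0],1,0],
    [[0,0,0],1,0],
    [[0,0,0],1,0],
    [[0,0,0],0.46,0],
    [[0,0,1],0,0],
    [[0,0,1],0,0],
    [[0,0,1],0,0],
    [[0,0,1],0,0],
    [[0,0,0.8],0,0.4],
    [[0,0,0.3],0,0.4],
    [[0,0,0.15],0,0.4],
    [[0,0,0],0,0.4],
  ],
)

```text
t: 28.88
ee_pos: [407.6, 271.0, 4.1]
orientation: [3.141, 0.054, -0.001]
ft_force: [0.5, -0.7, 0.2]
width: 64.7
grasp_force: 0.0
```

Run:
```python
from h import *
togo([408.5,271.4,4])
c=cam("wrist");save(c,"w9")
```

```text
pos [407.6 271.    4.1] yaw x 2.0 units [ 0.037 -0.016  0.004] q [0.56 0.61 2.03 0.   0.51 2.1 ] w 64.7 t 28.9
```

View pics/w9.png

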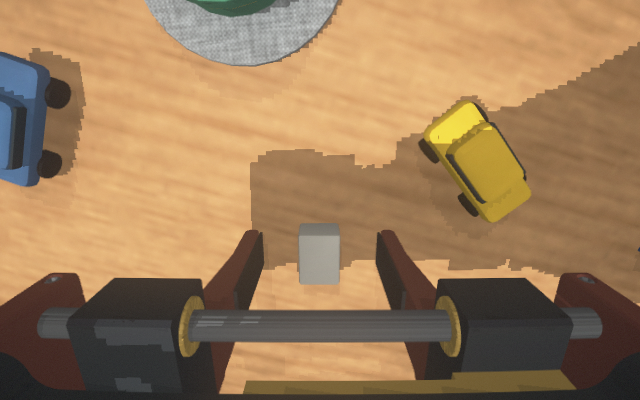

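The magnet sits squarely between the fingers at (320,253), with both cars well clear. Next I close, lift and look at the tin from above.

Call:
move_arm(
  steps=[
    [[0.03,0,0],0,1],
    [[0,0,0],0,1],
    [[0,0,0],0,1],
    [[0,0,0],0,1],
    [[0,0,0],0,1],
    [[0,0,0],0,1],
    [[0,0,0],0,1],
    [[0,0,0],0,1],
    [[0,0,0],0,1],
    [[0,0,0],0,1],
    [[0,0,0],0,1],
    [[0,0,-0.4],0,1],
    [[0,0,-0.8],0,1],
    [[0,0,-1],0,1],
    [[0,0,-1],0,1],
    [[0,0,-1],0,1],
    [[0,0,-0.8],0,1],
    [[0,0,0],0,1],
    [[0,0,0],0,1],
  ],
)

```text
t: 30.52
ee_pos: [408.8, 271.4, 130.8]
orientation: [-3.14, -0.055, -0.004]
ft_force: [-0.0, 0.2, -0.8]
width: 21.9
grasp_force: 30.0
```

Call:
move_arm(
  steps=[
    [[0.5,-0.15,0],0,1],
    [[0.8,-0.25,0],0,1],
    [[0.8,-0.25,0],0,1],
    [[0.8,-0.25,0],0,1],
    [[0.5,-0.15,0],0,1],
    [[0.2,0,0],0,1],
    [[0,0,0],0,1],
    [[0,0,0],0,1],
  ],
)

```text
t: 31.18
ee_pos: [496.0, 299.6, 128.2]
orientation: [3.14, 0.054, -0.004]
ft_force: [0.4, -0.8, -0.9]
width: 21.8
grasp_force: 30.0
```

Run:
```python
from h import *
c=cam("wrist");save(c,"w10");togo([554.5,314,41])
corners(c,"tin","wrist",35);corners(c,"coaster","wrist",5)
```

```text
pos [495.8 299.6 128.5] yaw x 2.0 units [ 2.374 -0.497  3.494] q [0.52 0.48 1.79 0.   0.87 2.06] w 21.9 t 31.2
tin 0.63 [555.4 315.2] [64.1 63.9] 47.4 [302. 127.  84.  79.]
tin 0.62 [441.1 297.2] [60.7 37.2] 1.9 [321. 256.  39.  56.]
coaster 0.78 [552.3 312. ] [98.5 97.9] 24.9 [308. 126. 113. 111.]
```

View pics/w10.png

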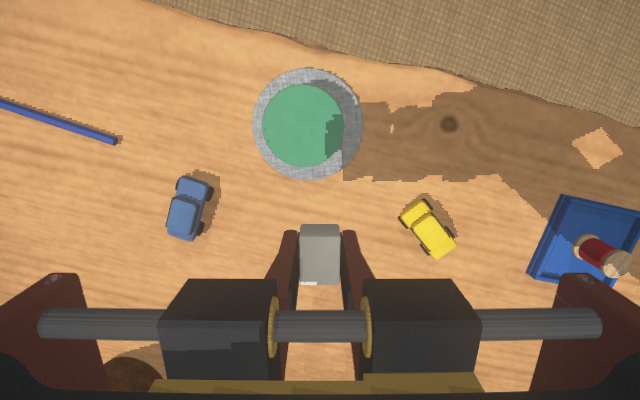

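The tin sits centred on the coaster at (303,126), within about 4 mm. The magnet is held level.

Call:
move_arm(
  steps=[
    [[0.4,-0.1,0],0,1],
    [[0.7,-0.15,0],0,1],
    [[0.7,-0.15,0],0,1],
    [[0.57,-0.12,0],0,1],
    [[0,0,0.4],0,1],
    [[0,0,0.8],0,1],
    [[0,0,0.9],0,1],
    [[0,0,0.7],0,1],
    [[0,0,0.4],0,1],
    [[0,0,0.2],0,1],
    [[0,0,0.1],0,1],
    [[0,0,0],0,1],
    [[0,0,0],0,1],
    [[0,0,0],0,1],
  ],
)

```text
t: 32.5
ee_pos: [556.7, 315.8, 43.1]
orientation: [-3.14, -0.055, -0.002]
ft_force: [0.9, -0.4, -0.7]
width: 21.9
grasp_force: 30.0
```

Call:
move_arm(
  steps=[
    [[-0.08,0,0.1],0,1],
    [[0,0,0],0,1],
    [[0,0,0],0,1],
  ],
)

```text
t: 32.75
ee_pos: [554.1, 315.5, 39.9]
orientation: [-3.141, -0.055, -0.001]
ft_force: [-0.9, 0.3, 1.5]
width: 21.7
grasp_force: 30.0
```

Call:
move_arm(
  steps=[
    [[0,0,0.03],0,1],
    [[0,0,0],0,1],
    [[0,0,0],0,1],
  ],
)

```text
t: 33.0
ee_pos: [554.1, 315.5, 39.9]
orientation: [-3.141, -0.055, -0.0]
ft_force: [-2.8, -1.2, 9.2]
width: 21.6
grasp_force: 30.0
```

Contact at 9 N. I release, rise and check.

Call:
move_arm(
  steps=[
    [[0,0,0],0,0],
    [[0,0,0],0,0],
    [[0,0,0],0,0],
    [[0,0,0],0,0],
    [[0,0,0],0,0],
    [[0,0,0],0,0],
    [[0,0,-0.4],0,0],
    [[0,0,-1],0,0],
    [[0,0,-1],0,0],
    [[0,0,-1],0,0],
    [[0,0,-1],0,0],
    [[-1,0,0],0,0],
    [[-1,0,0],0,0],
    [[-1,0,0],0,0],
    [[0,0,0],0,0],
    [[0,0,0],0,0],
    [[0,0,0],0,0],
  ],
)

```text
t: 34.42
ee_pos: [480.0, 313.2, 149.6]
orientation: [-3.14, -0.055, -0.002]
ft_force: [-0.3, -0.2, -0.2]
width: 87.9
grasp_force: 0.0
```

Run:
```python
from h import *
c=cam("wrist");togo([554.5,314,41])
corners(c,"tin","wrist",35);corners(c,"coaster","wrist",5);corners(c,"magnet","wrist",53)
s=cam("side");corners(s,"wood_block","side",70);corners(s,"reel","side",25)
a=cv2.resize(s["img"][100:360,220:440],(508,600),interpolation=3);b=cv2.resize(c["img"][40:340,180:430][:,::],(290,348))
o=np.zeros((600,798,3),np.uint8);o[:,:508]=a;o[:348,508:]=b;cv2.imwrite("pics/fin.png",o[:,:,::-1])
```

```text
pos [480.3 313.2 149.3] yaw x 2.0 units [2.962 0.074 4.338] q [ 0.56  0.44  1.8  -0.    0.9   2.09] w 87.9 t 34.5
coaster 0.61 [552.5 312. ] [98.4 98.4] 38.8 [325. 109. 108. 106.]
magnet 0.9 [551.8 315.4] [30.3 21.8] 2.0 [322. 112.  28.  38.]
```

View pics/fin.png

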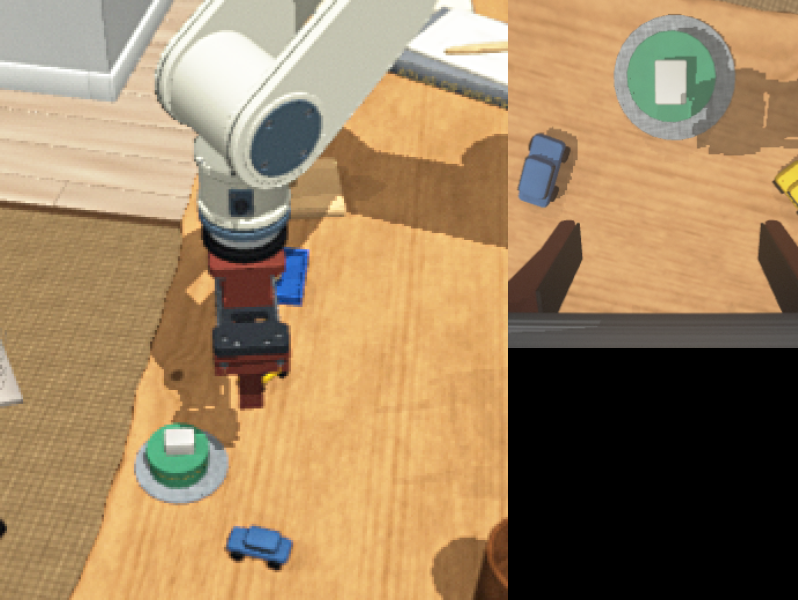

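The magnet lies flat in the middle of the tin's lid on the coaster. I check the block and reel from the scene camera before handing in.

Run:
```python
from h import *
s=cam("scene")
print([(t,b["rect"],round(b["p"],2)) for t in ["wood_block","reel"] for b in cams.boxes_of("scene",t)[:1]])
print("expected block base/top",proj(s,[428,-141,18]),proj(s,[428,-141,123]),"reel",proj(s,[445,23,5]),proj(s,[445,23,45]))
cv2.imwrite("pics/f2.png",cv2.resize(s["img"][150:350,230:530],(780,520),interpolation=3)[:,:,::-1])
```

```text
[('wood_block', [376.6, 256.4, 18.5, 40.9], 0.88), ('reel', [330.1, 243.2, 14.9, 15.6], 0.49)]
expected block base/top [373.82670395 272.1595613 ] [375.74934347 242.12986107] reel [329.04096829 247.73425907] [328.9482197 236.9885152]
```

View pics/f2.png

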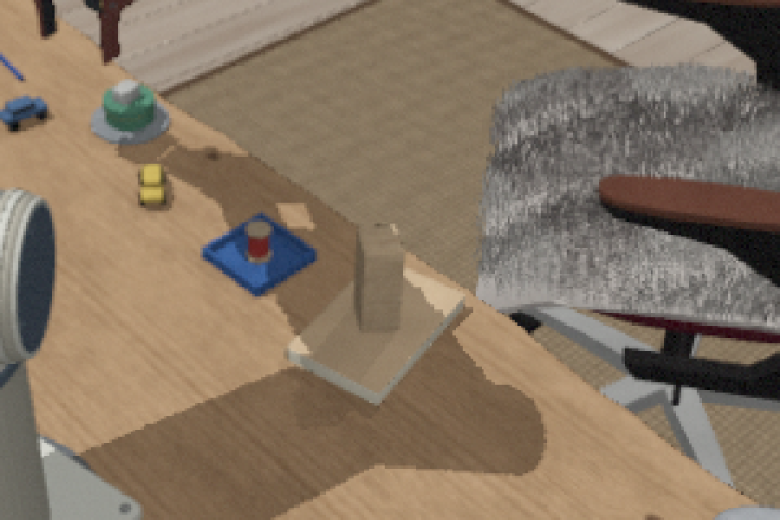

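Everything stands where it should: the reel at crop (258,242) in the tray, the block in the middle of the book, and the tin with the magnet on the coaster.

```bash
python3 -c "
from workcell import ctrl
print(ctrl.close_job())"
```

```text
the job is handed in; nothing more can be done
None
```

The job is handed in: the last pictures show the reel upright in the tray, the block upright mid-book, the tin on the coaster with the magnet flat mid-lid, both cars untouched and everything released; the judge gave no verdict.

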